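# Hold a glazed tile against the sprung pad of the clip jig

### The job

Draw the red tile straight up out of its slot in the wooden rack and press it against the cork pad of the metal jig, so that I can screw a clip onto its lower edge: tile upright, one face flat on the cork, centred sideways on the pad, lower edge about 15 mm above the jig's base plate (level with the tops of the yellow blocks). Push steadily with about 8 N, which moves the sprung pad in by half of its 20 mm travel (pointers on green), and never run the pad in to its stop. Finish while still gripping and pressing the tile like that, and leave the other tiles, the jar and the brush where they are.

Things in the scene. Friction and masses are not known exactly. Their poses are not given: they have to be found in the camera images.
- red_tile: Glazed red ceramic tile, 90 wide x 8 thick x 120 mm tall, about 0.2 kg, standing on edge in one of the rack's three slots (which one varies). Both faces are alike; a thin terracotta strip marks the lower edge. Origin: centre of the lower edge; x along the width, y along the thickness, z up to the top edge.
- rack: Fixed wooden rack, base 120 x 200 x 12 mm, three slots at y = -75, 0, +75 mm of its own frame. A slot is 10 mm wide between two slats 8 mm thick and 100 mm long (along x), tops 52 mm above the table; its floor is 12 mm above the table, so a tile stands out 80 mm. Origin: centre of the underside, on the table; z up.
- jig: Fixed jig: aluminium base 180 x 180 x 12 mm (x -70 to 110 mm), cork pad facing the jig's -x and pushed along its +x; behind the pad a grey upright (x 48 to 66 mm, y +-45 mm, top 88 mm above the table). Two yellow blocks, 15 mm high on the base, 30 x 18 mm, at x = 0, y = +-78 mm. Otherwise free in front of the pad. Origin: on the table, below the centre of the pad's face at rest; z up.
- pad (a joint): Travel of the cork pad in metres: 0 at rest, grows to 0.020 (hard stop) as it is pushed along the jig's +x. Spring: 800 N per metre from zero, no preload, light damping, so 8 N is 0.010. Pointers on the pad run over scale strips on the base: white 0-7, green 7-14, red 14-20 mm.
- pad_face (a point): Centre of the cork face of the pad (moves with the pad). The pad is 60 mm wide, 45 mm tall (40 to 85 mm above the table), 10 mm thick; its face is vertical.
- white_tile: White tile of the same size as the red one, in another slot of the rack. Origin and axes as for the red tile.
- blue_tile: Blue tile of the same size, in the remaining slot. Origin and axes as for the red tile.
- glaze_jar: Closed red glaze jar with a blue cap, 72 mm across, 100 mm tall, standing on the table. Origin: centre of its underside.
- brush: Flat glaze brush with a wooden handle and grey head, 190 mm long, lying on the table between rack and jig. Origin: its middle, on the table; x along its length.
Mind the look-alikes: they are no part of the job. Of the things that look like the red_tile, the larger one is meant. Of the things that look like the rack, take the one that is nearest to the robot's base at the start.

How it is judged:
On the way:
1. the red tile has been drawn up clear of its slot, held by the fingers, upright, over the rack (z of red_tile in the frame of rack above 0.054 m and contact force between red_tile and the fingers above 1 N and angle between red_tile's own z axis and vertical below 0.35 rad and x of red_tile in the frame of rack between -0.06 and 0.06 m and y of red_tile in the frame of rack between -0.11 and 0.11 m), for 0.05 s.
At the end, for the whole second after the job is handed in: Through the last second the fingers hold the red tile and press it on the pad with 5 to 11.6 N, the pad pushed in 6 to 14.5 mm; the tile's lower edge is 7 to 25 mm above the jig's base plate, its middle within 15 mm of the pad's centre line, upright and square to the pad within 0.12 rad (7 degrees) (contact force between red_tile and jig between 5 and 11.6 N and value of joint pad between 0.006 and 0.0145 m and contact force between red_tile and the fingers above 1 N and z of red_tile in the frame of jig between 0.019 and 0.037 m and y of red_tile in the frame of jig between -0.015 and 0.015 m and angle between red_tile's own z axis and vertical below 0.12 rad and angle between the y axis of red_tile and the x axis of jig, either way round below 0.12 rad); the arm keeps its last pose, push and grip.
It fails at once if the pad is run in to its stop (value of joint pad above 0.0188 m).
It fails at once if the white tile is moved by more than 25 mm (distance of white_tile from where it was at the start of the episode above 0.025 m).
It fails at once if the blue tile is moved by more than 25 mm (distance of blue_tile from where it was at the start of the episode above 0.025 m).
It fails at once if the glaze jar is moved by more than 25 mm (distance of glaze_jar from where it was at the start of the episode above 0.025 m).
It fails at once if the brush is moved by more than 25 mm (distance of brush from where it was at the start of the episode above 0.025 m).
It also fails if it takes over 54 s, if anything falls off the work surface, if the arm or the gripper's body presses on something with over 40 N, if the wrist force passes 120 N, or if a joint passes its speed limit or range.

### The arm

A 7-joint arm with a two-finger parallel gripper is mounted at the origin on the work surface. World frame = base frame: x ahead of the robot, y to its left, z up, the work surface at z = 0. Lengths are in m, angles in rad, forces in N, time in s.
With the tool pointing down it reaches from about 0.4 to 0.9 m from the base axis. Payload 5.5 kg.
Tool frame: the origin (TCP) lies on the centre line of the jaws, within the pads' length; the fingertips stand 8 mm ahead of it and the grasp point (between the pads) lies 11 mm behind it; z points along the fingers, y is the line along which they close (so a half turn about z gives the same grasp; the last joint's range is limited). The gripper opens to 85 mm and grips with 20 to 120 N. Pads are 22 mm wide; open, the fingers measure 114 mm over their backs; the gripper's body (76 mm by 85 mm) begins 54 mm behind the grasp point. The pads swing forward as they close: fully open they stand 13 mm farther back than shut.
Start: joints at [-0.977, 0.501, -0.427, 1.55, 0.221, 1.138, -0.21], TCP at [0.211, 0.615, 0.217] pointing down, gripper open.
Joint ranges: [-2.88, 2.88], [-0.31, 2.03], [-1.54, 1.56], [0.2, 2.42], [-1.41, 4.55], [0.19, 2.02], [-2.57, 2.57]. Speed limits (rad/s): [2.57, 2.57, 3.14, 3.14, 3.14, 3.14, 3.14].

### API

Orientations are given as a rotation vector (axis times angle).
In Python, from workcell import manip gives the robot as it stands.
- The arm moves only by the tool carry_out, never from a script. Its arguments are lists of equal length, an entry for each row: "gripper": the opening, from 0 (shut) to 1 (fully open); "travel": the shift along the world's x, y, z in m, a list of three; "turn": the turn, a rotation vector about the world's x, y, z in rad, a list of three. In form: {"gripper": [gripper, ...], "travel": [[dx, dy, dz], ...], "turn": [[wx, wy, wz], ...]}. A call has 1 to 5 rows; each row is the pose to reach, as a shift and turn from the pose commanded when the call began; what a row does not reach only later rows make up. A row lasts 1/8 s, in which the tool goes at most 62.5 mm and 10.7 degrees, less where a joint would pass 70% of its speed; a pose out of reach is approached as far as the arm can. A call with a gripper value outside its range is refused whole. The fingers move at their own pace and stop on an object; "grip_force" is the grip in N (left out, the last holds). Time passes only in rows, so rows that repeat a pose let the fingers close. It gives the time, the measured TCP pose, the force, the opening and the grip force at its end, in the units of the state.
- manip.get_state(): the state, without advancing time (a new reading comes with each control period).
- manip.snapshot(name): name is "scene" or "top" or "wrist"; returns a dict with "pixels" (480x640x3 uint8, red, green, blue), "depth" (480x640 float32, m along the optical axis (not along the pixel's ray), 0 where there is no reading), "intrinsics" (3x3 intrinsics, pixels), "k1" (the pictures are not rectified: a ray, as slopes to the right and down, at radius r is drawn at 1 + k1 r^2 times it, then the intrinsics apply), "R" (3x3) and "t" (3): a world point X has camera coordinates R X + t; the wrist camera has in their place "T_tool_cam" (4x4, takes a point from camera to tool coordinates, whose origin is the TCP and whose axes are the flange's). Camera axes: x right, y down, z forward; pixel columns grow to the right and rows downward; lengths in m; the calibration is good to about 2 mm. A picture is of the moment at which its call begins: read the wrist's pose just before it.
- manip.finish_job(): hands the job in; it is judged then, once.
The state is a dict: "time_s": time; "joints": joint angles; "qvel": joint speeds; "tau": joint torques, N m; "eef_pos": TCP position; "tcp_rot": TCP orientation; "wrist_force": force on the tool from outside, world axes, zero at the start; "moment": the same for the moment, N m; "width": finger opening in m; "gripper_force": force on a finger pad.
Only numpy, scipy, OpenCV 4.12 (cv2) and the standard library are available. Lean on these libraries where they do the work, as an engineer would, in place of code of your own. Each camera call takes 0.05 s, during which the arm holds its last target. There are 200 camera calls.

## Working session

There is one attempt and no reset: what is moved stays moved. The work goes in short steps, Python scripts to look and compute and a tool call to move; the robot and the scene stay as the last step left them, time stands still between calls to the robot, and variables do not carry over. Pictures are saved under pics/ and viewed, at most 10 in all, crops included, and the job is handed in when it is done.

Besides the shell and the picture viewer there is one more tool, called after ">>>" as name(argument=value, ...), one argument or row to a line, values as JSON. carry_out: Moves the arm, as the interface text tells. Its arguments: {"type":"object","properties":{"gripper":{"type":"array"},"travel":{"type":"array"},"turn":{"type":"array"},"grip_force":{"type":"number"}},"required":["gripper","travel","turn"]}

```bash
mkdir -p pics; cat > h.py <<'E'
import numpy as np, cv2
from workcell import manip
def snap(n):
    s=manip.snapshot(n); np.savez('pics/%s.npz'%n,**{k:v for k,v in s.items()}); return s
def world(s,st=None):
    """world xyz per pixel"""
    K=np.array(s['intrinsics']);h,w=s['depth'].shape
    u,v=np.meshgrid(np.arange(w),np.arange(h)); k=float(s['k1'])
    xd=(u-K[0,2])/K[0,0]; yd=(v-K[1,2])/K[1,1]; x,y=xd.copy(),yd.copy()
    for _ in range(8):
        f=1+k*(x*x+y*y); x,y=xd/f,yd/f
    d=s['depth']; P=np.stack([x*d,y*d,d],-1)
    if 'R' in s: return (P-np.array(s['t']))@np.array(s['R'])
    T=np.array(s['T_tool_cam']); P=P@T[:3,:3].T+T[:3,3]
    R=cv2.Rodrigues(np.array(st['tcp_rot'],float))[0]
    return P@R.T+np.array(st['eef_pos'])
E
python3 - <<'E'
from h import *
print(manip.get_state())
for n in('scene','top'):
    s=snap(n); cv2.imwrite('pics/%s.png'%n,s['pixels'][:,:,::-1]); print(n,s['k1'],s['intrinsics'],-np.array(s['R']).T@np.array(s['t']))
E
```

```text
{'time_s': 0.0, 'joints': array([-0.97682382,  0.50187282, -0.42679576,  1.55144119,  0.22076207,
        1.13826679, -0.21033113]), 'qvel': array([-0.00027066, -0.00107121,  0.00126834,  0.00037007, -0.00291225,
       -0.00053045, -0.00102849]), 'tau': array([-2.82643668e-04, -5.69498992e+01, -5.81594467e+00, -2.80947536e+01,
        1.08270720e-02,  1.18187428e-02, -1.91359283e-05]), 'eef_pos': array([0.21089511, 0.61408371, 0.21544776]), 'tcp_rot': array([-5.17123692e-01, -3.09829872e+00,  2.97039876e-03]), 'wrist_force': array([ 0.57024331, -0.74655712, -0.07493609]), 'moment': array([-0.00827907,  0.03128521,  0.00035746]), 'gripper_force': 0.0, 'width': 0.08556290685132706}
scene -0.08898595435068501 [[532.81522618   0.         319.49385994]
 [  0.         532.81522618 241.40210549]
 [  0.           0.           1.        ]] [1.48214524 0.24966252 0.60321488]
top -0.11327480164201052 [[449.18682067   0.         327.4869491 ]
 [  0.         449.18682067 240.9308104 ]
 [  0.           0.           1.        ]] [ 0.55065091 -0.02492905  0.78310651]
```

View pics/scene.png

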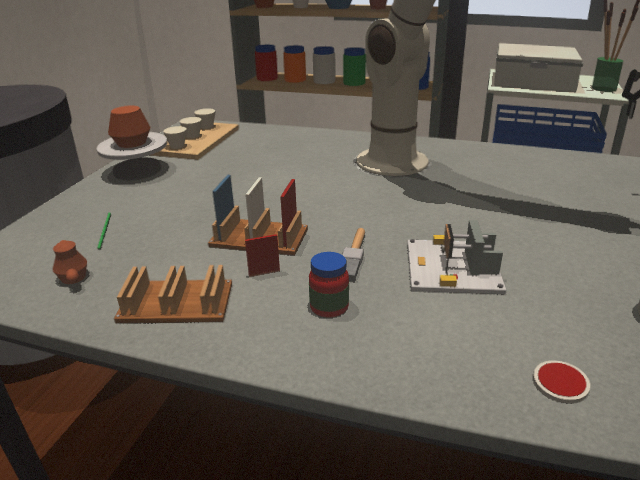

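View pics/top.png

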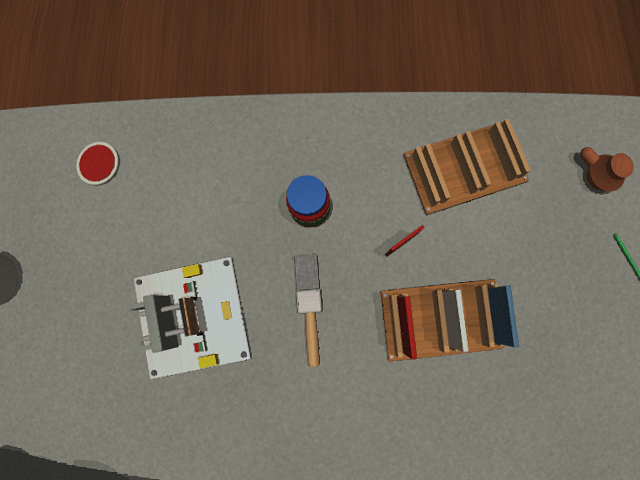

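The scene view shows the red tile at (290,208), in the rack slot nearest the jig. The small red look-alike is at (263,255) and the look-alike rack at (175,295). In the top view the red tile is at (405,325) and the jig's cork pad at (193,315). The pad faces right, towards the rack, which I take to be world -y. Next I'll measure from both views.

```bash
cat > m.py <<'E'
from h import *
S={n:dict(np.load('pics/%s.npz'%n)) for n in('scene','top')}
W={n:world(s) for n,s in S.items()}
def pts(n,box,f):
    x0,x1,y0,y1=box; p=W[n][y0:y1,x0:x1].reshape(-1,3); c=S[n]['pixels'][y0:y1,x0:x1].reshape(-1,3).astype(int)
    hsv=cv2.cvtColor(S[n]['pixels'],cv2.COLOR_RGB2HSV)[y0:y1,x0:x1].reshape(-1,3).astype(int)
    return p[f(p,c,hsv)]
def rect(q): 
    r=cv2.minAreaRect(q[:,:2].astype(np.float32)*1000); return np.round(r[0],1),np.round(r[1],1),round(r[2],2)
red=lambda p,c,h:(c[:,0]>60)&(c[:,1]<c[:,0]*.4)&(c[:,2]<c[:,0]*.4)&(p[:,2]>.058)
for n,b in(('top',(385,425,280,365)),('scene',(270,305,175,245))):
    q=pts(n,b,red); print(n,'red',len(q),rect(q),q[:,2].min(),np.percentile(q[:,2],[50,98,100]))
    t=q[q[:,2]>np.percentile(q[:,2],99)-.006]; print(' topedge',rect(t),np.mean(t,0))
    c=q.mean(0); print(' normal',np.linalg.svd(q-c,full_matrices=0)[2][2],c)
# rack base edges and table
q=pts('top',(375,525,275,365),lambda p,c,h:(p[:,2]>.006)&(p[:,2]<.018)); print('rackbase',rect(q),np.median(q[:,2]))
q=pts('top',(375,525,275,365),lambda p,c,h:(p[:,2]>.044)&(p[:,2]<.058)&(h[:,1]>80)&(h[:,0]>5)&(h[:,0]<25)); print('slats',rect(q),np.median(q[:,2]))
q=pts('top',(125,260,250,385),lambda p,c,h:(p[:,2]>.006)&(p[:,2]<.018)); print('jigbase',rect(q),np.median(q[:,2]))
yel=lambda p,c,h:(h[:,0]>18)&(h[:,0]<32)&(h[:,1]>150)&(c[:,0]>90)&(p[:,2]>.02)
for b in((178,205,258,282),(195,222,348,372)):
    q=pts('top',b,yel); print('yel',len(q),rect(q),q.mean(0))
q=pts('top',(175,212,285,345),lambda p,c,h:(p[:,2]>.078)&(p[:,2]<.092)); print('padtop',len(q),rect(q),np.median(q,0))
q=pts('scene',(405,505,220,295),lambda p,c,h:(p[:,2]>.045)&(p[:,2]<.095)); print('scene jig up',len(q),q.min(0),q.max(0))
q=pts('top',(130,185,285,355),lambda p,c,h:(p[:,2]>.082)&(p[:,2]<.095)); print('upright',len(q),rect(q))
q=pts('top',(280,335,170,230),lambda p,c,h:p[:,2]>.02); print('jar',rect(q),q[:,2].max())
q=pts('top',(285,330,240,370),lambda p,c,h:p[:,2]>.006); print('brush',rect(q),q[:,2].max())
E
python3 m.py
```

```text
top red 334 (array([514.4, -83. ]), array([ 88. , 106.5]), 7.0) 0.12315470330200681 [0.13223018 0.13467366 0.78310651]
 topedge (array([514.3, -83. ]), array([ 87.7, 106.5]), 7.0) [ 0.51947872 -0.13097536  0.13426365]
 normal [ 0.09315238 -0.98331973  0.15622084] [ 0.52047727 -0.1308218   0.13404404]
scene red 63 (array([988.7,  33. ]), array([1076.5,   50.9]), 21.0) 0.08249907628897955 [0.13130946 0.13361644 0.60321488]
 topedge (array([1482.1,  249.7]), array([0., 0.]), 0.0) [1.48214524 0.24966252 0.60321488]
 normal [ 0.19075739 -0.91712681  0.34998576] [ 0.55560596 -0.12420494  0.13285112]
rackbase (array([ 526.4, -206. ]), array([120.8, 201.1]), 4.69) 0.01247287330652939
slats (array([ 526.4, -205.9]), array([100.6, 176.5]), 4.52) 0.05200356183959862
jigbase (array([534.8, 226.8]), array([181.2, 181.8]), 11.63) 0.012187497415986822
yel 173 (array([590.7, 105.2]), array([271.2,  24.6]), 78.09) [0.61460745 0.22092986 0.03142876]
yel 174 (array([462.5, 191.6]), array([16.9, 29.3]), 12.43) [0.46253246 0.19111922 0.02700946]
padtop 291 (array([537.4, 212.2]), array([59.5, 11.5]), 11.54) [0.53682051 0.21170833 0.08491635]
scene jig up 1228 [0.48162282 0.20000294 0.04502043] [0.57570563 0.31710122 0.08980312]
upright 837 (array([531. , 240.3]), array([90.7, 66.3]), 9.6)
jar (array([652.9,  15.2]), array([208. ,  70.9]), 2.63) 0.7831065098219208
brush (array([550.4,   8.4]), array([189.8,  65.5]), 11.35) 0.7831065098219208
```

```bash
sed -i 's/^    return p\[f(p,c,hsv)\]/    return p[f(p,c,hsv)\&(p[:,2]<.3)]/' m.py; python3 m.py; python3 - <<'E'
from h import *
T=manip.get_state(); R=cv2.Rodrigues(T['tcp_rot'])[0]; print(R.round(3))
E
```

```text
top red 333 (array([ 520.3, -131.2]), array([87.9,  7.9]), 5.54) 0.12315470330200681 [0.13222722 0.13463999 0.13544078]
 topedge (array([ 520.2, -131.3]), array([87.7,  7.9]), 5.54) [ 0.51938251 -0.13130266  0.13226105]
 normal [ 0.00173121 -0.09395535 -0.99557491] [ 0.52038666 -0.1311398   0.1320949 ]
scene red 62 (array([ 564.6, -128.9]), array([174.4,  12.4]), 6.54) 0.08249907628897955 [0.1313093  0.13310961 0.13377622]
 topedge (array([ 522. , -132.3]), array([88.9,  7.3]), 4.52) [ 0.52511865 -0.13153324  0.13142816]
 normal [-0.09047386  0.99568083 -0.02083647] [ 0.54066178 -0.13023506  0.12526461]
rackbase (array([ 526.4, -206. ]), array([120.8, 201.1]), 4.69) 0.01247287330652939
slats (array([ 526.4, -205.9]), array([100.6, 176.5]), 4.52) 0.05200356183959862
jigbase (array([534.8, 226.8]), array([181.2, 181.8]), 11.63) 0.012187497415986822
yel 172 (array([615., 223.]), array([17.5, 29.7]), 11.31) [0.61497929 0.22235928 0.02705854]
yel 174 (array([462.5, 191.6]), array([16.9, 29.3]), 12.43) [0.46253246 0.19111922 0.02700946]
padtop 291 (array([537.4, 212.2]), array([59.5, 11.5]), 11.54) [0.53682051 0.21170833 0.08491635]
scene jig up 1228 [0.48162282 0.20000294 0.04502043] [0.57570563 0.31710122 0.08980312]
upright 837 (array([531. , 240.3]), array([90.7, 66.3]), 9.6)
jar (array([722.9,  18.2]), array([66.9, 66.5]), 51.38) 0.10401426789960298
brush (array([547.5,  19.8]), array([189.7,  42. ]), 4.25) 0.023947486744910533
[[-0.946  0.325 -0.001]
 [ 0.325  0.946 -0.002]
 [ 0.    -0.002 -1.   ]]
```

>>> carry_out(
  gripper=[0.6,0.6,0.6,0.6,0.6],
  travel=[
    [0.02,-0.05,0.01],
    [0.04,-0.1,0.02],
    [0.065,-0.155,0.03],
    [0.085,-0.21,0.03],
    [0.11,-0.265,0.03],
  ],
  turn=[
    [0,0,0.08],
    [0,0,0.17],
    [0,0,0.25],
    [0,0,0.34],
    [0,0,0.418],
  ],
)

```text
time_s: 0.72
eef_pos: [0.3213, 0.3478, 0.2464]
tcp_rot: [-0.142, 3.138, -0.0]
wrist_force: [0.2, 0.5, -0.2]
width: 0.0514
gripper_force: 0.0
```

>>> carry_out(
  gripper=[0.6,0.6,0.6,0.6,0.6],
  travel=[
    [0.02,-0.05,0],
    [0.04,-0.1,0],
    [0.065,-0.155,0],
    [0.085,-0.205,0],
    [0.105,-0.255,0],
  ],
  turn=[
    [0,0,0],
    [0,0,0],
    [0,0,0],
    [0,0,0],
    [0,0,0],
  ],
)

```text
time_s: 1.35
eef_pos: [0.4263, 0.093, 0.2465]
tcp_rot: [-0.137, 3.139, 0.0]
wrist_force: [1.0, -0.5, 0.3]
width: 0.0513
gripper_force: 0.0
```

>>> carry_out(
  gripper=[0.6,0.6,0.6,0.6,0.6],
  travel=[
    [0.02,-0.05,0],
    [0.04,-0.1,0],
    [0.065,-0.155,0],
    [0.085,-0.205,0],
    [0.094,-0.226,0],
  ],
  turn=[
    [0,0,0],
    [0,0,0],
    [0,0,0],
    [0,0,0],
    [0,0,0],
  ],
)

```text
time_s: 1.98
eef_pos: [0.5201, -0.1352, 0.246]
tcp_rot: [0.13, -3.138, 0.002]
wrist_force: [-0.4, 0.2, 0.6]
width: 0.0516
gripper_force: 0.0
```

>>> carry_out(
  gripper=[0.6,0.6,0.6],
  travel=[
    [0,0,0],
    [0,0,0],
    [0,0,0],
  ],
  turn=[
    [0,0,0],
    [0,0,0],
    [0,0,0],
  ],
)

```text
time_s: 2.35
eef_pos: [0.5198, -0.1295, 0.2465]
tcp_rot: [0.141, -3.138, -0.001]
wrist_force: [-0.4, 0.0, -0.6]
width: 0.0512
gripper_force: 0.0
```

```bash
python3 - <<'E'
from h import *
st=manip.get_state(); s=manip.snapshot('wrist'); W=world(s,st); c=s['pixels'].astype(int)
cv2.imwrite('pics/wrist1.png',s['pixels'][:,:,::-1])
m=(c[...,0]>60)&(c[...,1]<c[...,0]*.4)&(c[...,2]<c[...,0]*.4)&(s['depth']>0)&(W[...,2]>.12)&(W[...,2]<.145)&(abs(W[...,1]+.131)<.03)
q=W[m]; print(len(q),cv2.minAreaRect(q[:,:2].astype(np.float32)*1000),np.median(q[:,2]),st['eef_pos'])
E
```

```text
977 ((519.0187377929688, -131.46966552734375), (87.50282287597656, 6.583218574523926), 4.824100494384766) 0.13196158873780436 [ 0.51983441 -0.12953626  0.24650431]
```

View pics/wrist1.png

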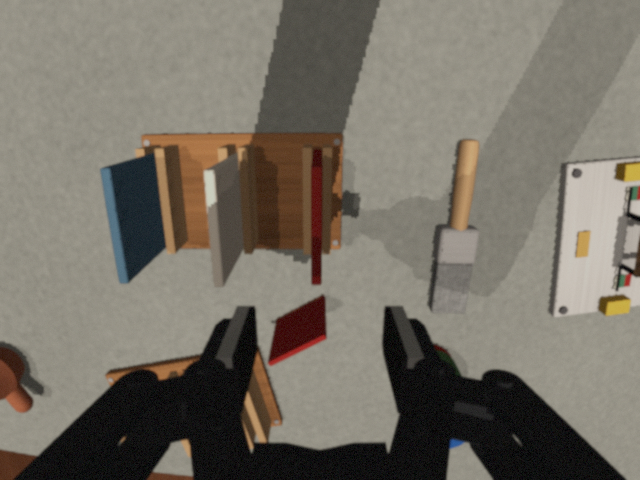

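The wrist view shows the red tile at (317,215) between the slats, with the fingers lined up on it. The small red tile at (298,330) is clear of the path. The depth data puts the red tile's top edge centre at (0.519, -0.131, 0.132), yawed 4.8°. I'll go down now.

>>> carry_out(
  gripper=[0.6,0.6,0.6,0.6,0.6],
  travel=[
    [0,-0.002,-0.04],
    [0,-0.002,-0.08],
    [0,-0.002,-0.12],
    [0,-0.002,-0.145],
    [0,-0.002,-0.155],
  ],
  turn=[
    [0,0,0],
    [0,0,0],
    [0,0,0],
    [0,0,0],
    [0,0,0],
  ],
)

```text
time_s: 3.02
eef_pos: [0.519, -0.1321, 0.0902]
tcp_rot: [0.139, -3.136, -0.001]
wrist_force: [-0.3, 0.0, 1.3]
width: 0.0515
gripper_force: 0.0
```

>>> carry_out(
  gripper=[0.6,0.0,0.0,0.0,0.0],
  travel=[
    [0,0,0],
    [0,0,0],
    [0,0,0],
    [0,0,0],
    [0,0,0],
  ],
  turn=[
    [0,0,0],
    [0,0,0],
    [0,0,0],
    [0,0,0],
    [0,0,0],
  ],
  grip_force=90,
)

```text
time_s: 3.65
eef_pos: [0.521, -0.1331, 0.0928]
tcp_rot: [-0.137, 3.137, -0.0]
wrist_force: [-1.1, 0.7, 5.7]
width: 0.0064
gripper_force: 88.8
```

>>> carry_out(
  gripper=[0.0,0.0,0.0,0.0,0.0],
  travel=[
    [0,0,0],
    [0,0,0],
    [0,0,0],
    [0,0,0],
    [0,0,0],
  ],
  turn=[
    [0,0,0],
    [0,0,0],
    [0,0,0],
    [0,0,0],
    [0,0,0],
  ],
)

```text
time_s: 4.28
eef_pos: [0.521, -0.1331, 0.0927]
tcp_rot: [-0.137, 3.137, -0.0]
wrist_force: [-1.5, 0.2, 6.5]
width: 0.0064
gripper_force: 88.8
```

>>> carry_out(
  gripper=[0,0,0,0,0],
  travel=[
    [0,0,0.01],
    [0,0,0.025],
    [0,0,0.04],
    [0,0,0.055],
    [0,0,0.07],
  ],
  turn=[
    [0,0,0],
    [0,0,0],
    [0,0,0],
    [0,0,0],
    [0,0,0],
  ],
)

```text
time_s: 4.9
eef_pos: [0.5202, -0.1333, 0.1628]
tcp_rot: [-0.137, 3.138, -0.0]
wrist_force: [0.1, 0.5, -1.7]
width: 0.0065
gripper_force: 87.9
```

>>> carry_out(
  gripper=[0,0,0,0,0],
  travel=[
    [0,0,0.01],
    [0,0,0.015],
    [0,0,0.02],
    [0,0,0.02],
    [0,0,0.02],
  ],
  turn=[
    [0,0,0],
    [0,0,0],
    [0,0,0],
    [0,0,0],
    [0,0,0],
  ],
)

```text
time_s: 5.52
eef_pos: [0.5198, -0.1332, 0.1811]
tcp_rot: [0.137, -3.138, -0.0]
wrist_force: [-0.6, 0.0, -1.8]
width: 0.0061
gripper_force: 88.0
```

```bash
cat > t.py <<'E'
from h import *
import sys
st=manip.get_state()
print(st['eef_pos'],st['tcp_rot'],st['wrist_force'],st['moment'],st['width'],st['gripper_force'])
s=manip.snapshot('top'); W=world(s); c=s['pixels'].astype(int)
R=cv2.Rodrigues(st['tcp_rot'])[0]; L=(W-st['eef_pos'])@R
for n in('scene','wrist','top'):
    s=manip.snapshot(n); cv2.imwrite('pics/%s_%s.png'%(n,sys.argv[1]),s['pixels'][:,:,::-1])
    W=world(s,st); c=s['pixels'].astype(int); L=(W-st['eef_pos'])@R
    m=(c[...,0]>45)&(c[...,1]<c[...,0]*.45)&(c[...,2]<c[...,0]*.45)&(s['depth']>0)&(abs(L[...,1])<.02)&(abs(L[...,0])<.055)&(L[...,2]<.1)&(L[...,2]>-.06)
    q=L[m]
    if len(q)>20: print(n,len(q),'tool-frame min/max/mean',np.percentile(q,[1,99],0).round(4).tolist(),q.mean(0).round(4),'normal',np.linalg.svd(q-q.mean(0),full_matrices=0)[2][2].round(3))
E
python3 t.py lift
```

```text
[ 0.51976925 -0.13316171  0.18107762] [ 1.36928973e-01 -3.13776054e+00 -3.24090450e-04] [-0.62819646  0.04919811 -1.75877906] [-0.02900123 -0.01573216  0.03574357] 0.006063900286173888 87.95775175094604
wrist 5101 tool-frame min/max/mean [[-0.0411, -0.0033, -0.0404], [0.0455, 0.0038, 0.0629]] [ 0.0152  0.0002 -0.0313] normal [-0.001  1.    -0.004]
top 285 tool-frame min/max/mean [[-0.0442, -0.0027, -0.0413], [0.0425, 0.0053, 0.0747]] [-0.0277  0.0037  0.0075] normal [-0.012  1.    -0.022]
```

>>> carry_out(
  gripper=[0,0,0,0,0],
  travel=[
    [0.002,0.02,0],
    [0.005,0.055,0],
    [0.009,0.095,0],
    [0.012,0.135,0],
    [0.015,0.17,0],
  ],
  turn=[
    [0,0,0.02],
    [0,0,0.04],
    [0,0,0.07],
    [0,0,0.09],
    [0,0,0.113],
  ],
)

```text
time_s: 6.35
eef_pos: [0.5348, 0.0404, 0.1816]
tcp_rot: [-0.32, 3.125, 0.002]
wrist_force: [-0.0, 0.4, -1.1]
width: 0.0064
gripper_force: 88.0
```

>>> carry_out(
  gripper=[0,0,0,0,0],
  travel=[
    [0.003,0.035,0],
    [0.006,0.07,0],
    [0.009,0.1,0],
    [0.011,0.12,0],
    [0.012,0.13,0],
  ],
  turn=[
    [0,0,0],
    [0,0,0],
    [0,0,0],
    [0,0,0],
    [0,0,0],
  ],
)

```text
time_s: 6.98
eef_pos: [0.5467, 0.1686, 0.1814]
tcp_rot: [0.318, -3.125, -0.0]
wrist_force: [-0.2, -0.9, -1.9]
width: 0.0063
gripper_force: 87.9
```

>>> carry_out(
  gripper=[0,0,0,0,0],
  travel=[
    [0,0,-0.015],
    [0,0,-0.035],
    [0,0,-0.055],
    [0,0,-0.068],
    [0,0,-0.074],
  ],
  turn=[
    [0,0,0],
    [0,0,0],
    [0,0,0],
    [0,0,0],
    [0,0,0],
  ],
)

```text
time_s: 7.6
eef_pos: [0.5465, 0.1655, 0.1062]
tcp_rot: [0.312, -3.124, 0.001]
wrist_force: [0.5, -0.5, -1.7]
width: 0.0063
gripper_force: 88.0
```

>>> carry_out(
  gripper=[0,0,0,0],
  travel=[
    [0,0,0],
    [0,0,0],
    [0,0,0],
    [0,0,0],
  ],
  turn=[
    [0,0,0],
    [0,0,0],
    [0,0,0],
    [0,0,0],
  ],
)

```text
time_s: 8.1
eef_pos: [0.5474, 0.1669, 0.108]
tcp_rot: [-0.314, 3.125, 0.0]
wrist_force: [-0.6, 0.2, -1.5]
width: 0.0062
gripper_force: 88.0
```

```bash
python3 t.py pre
```

```text
[0.54738331 0.16692464 0.10797498] [-3.14018413e-01  3.12503181e+00  3.13355578e-04] [-0.6192388   0.18186443 -1.48251772] [-0.01043568 -0.00688987  0.04106128] 0.006246536131278823 88.03845405578613
wrist 5017 tool-frame min/max/mean [[-0.0411, -0.0034, -0.0404], [0.0456, 0.0036, 0.058]] [ 0.0149  0.0001 -0.0321] normal [-0.     1.    -0.001]
top 786 tool-frame min/max/mean [[-0.0424, -0.0049, -0.0408], [0.0437, 0.0025, 0.0734]] [ 0.0066 -0.0031  0.0044] normal [ 0.004 -1.    -0.019]
```

View pics/scene_pre.png

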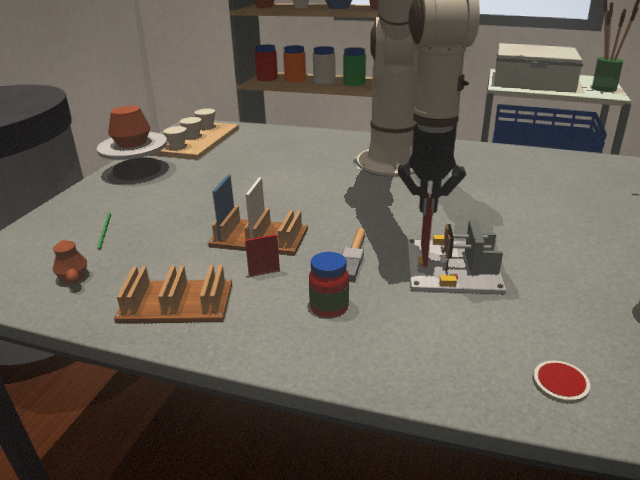

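The scene view shows the red tile held upright at (427,235), in front of the pad at (449,248). Nothing else has been disturbed. I'll approach along the jig's +x, which is (-0.198, 0.98) in world axes.

>>> carry_out(
  gripper=[0,0,0,0,0],
  travel=[
    [-0.002,0.01,0],
    [-0.004,0.02,0],
    [-0.0055,0.027,0],
    [-0.006,0.03,0],
    [-0.006,0.03,0],
  ],
  turn=[
    [0,0,0],
    [0,0,0],
    [0,0,0],
    [0,0,0],
    [0,0,0],
  ],
)

```text
time_s: 8.93
eef_pos: [0.541, 0.1971, 0.1075]
tcp_rot: [0.315, -3.126, 0.0]
wrist_force: [0.1, 0.1, -3.0]
width: 0.0061
gripper_force: 88.0
```

>>> carry_out(
  gripper=[0,0,0,0,0],
  travel=[
    [-0.0004,0.002,0],
    [-0.0008,0.004,0],
    [-0.0012,0.006,0],
    [-0.0016,0.008,0],
    [-0.002,0.01,0],
  ],
  turn=[
    [0,0,0],
    [0,0,0],
    [0,0,0],
    [0,0,0],
    [0,0,0],
  ],
)

```text
time_s: 9.55
eef_pos: [0.5392, 0.2062, 0.1075]
tcp_rot: [0.314, -3.126, 0.001]
wrist_force: [-0.6, -2.6, -0.7]
width: 0.0063
gripper_force: 88.1
```

>>> carry_out(
  gripper=[0,0,0,0,0],
  travel=[
    [-0.0002,0.001,0],
    [-0.0004,0.002,0],
    [-0.0006,0.003,0],
    [-0.0006,0.003,0],
    [-0.0006,0.003,0],
  ],
  turn=[
    [0,0,0],
    [0,0,0],
    [0,0,0],
    [0,0,0],
    [0,0,0],
  ],
)

```text
time_s: 10.18
eef_pos: [0.5386, 0.2093, 0.1075]
tcp_rot: [0.313, -3.126, 0.001]
wrist_force: [0.5, -4.2, -0.2]
width: 0.0061
gripper_force: 88.2
```

>>> carry_out(
  gripper=[0,0,0,0,0],
  travel=[
    [-0.0002,0.001,0],
    [-0.0004,0.002,0],
    [-0.0006,0.003,0],
    [-0.0009,0.0045,0],
    [-0.0009,0.0045,0],
  ],
  turn=[
    [0,0,0],
    [0,0,0],
    [0,0,0],
    [0,0,0],
    [0,0,0],
  ],
)

```text
time_s: 10.8
eef_pos: [0.5379, 0.2128, 0.1075]
tcp_rot: [0.313, -3.126, 0.003]
wrist_force: [1.4, -7.0, 0.2]
width: 0.0065
gripper_force: 88.3
```

>>> carry_out(
  gripper=[0,0,0,0,0],
  travel=[
    [0,0,0],
    [0,0,0],
    [0,0,0],
    [0,0,0],
    [0,0,0],
  ],
  turn=[
    [0,0,0],
    [0,0,0],
    [0,0,0],
    [0,0,0],
    [0,0,0],
  ],
)

```text
time_s: 11.42
eef_pos: [0.5379, 0.2127, 0.1075]
tcp_rot: [0.313, -3.126, 0.003]
wrist_force: [2.1, -6.8, 1.5]
width: 0.0061
gripper_force: 88.3
```

```bash
python3 t.py press; python3 - <<'E'
from h import *
F=[]
for _ in range(4):
    s=manip.snapshot('top'); st=manip.get_state(); F.append(st['wrist_force'])
print(np.mean(F,0),np.std(F,0),st['eef_pos'])
W=world(s); P=W.reshape(-1,3)
u=np.array([-.1985,.980]); X=(P[:,:2]-[.5388,.2072])@u; Y=(P[:,:2]-[.5388,.2072])@np.array([.980,.1985])
m=(P[:,2]>.081)&(P[:,2]<.088)&(abs(Y)<.032)&(X>-.01)&(X<.03)
print('pad top x,y in jig',m.sum(),np.percentile(X[m],[2,50,98]),np.percentile(Y[m],[2,98]) )
big=cv2.resize(s['pixels'][240:390,120:270,::-1],(600,600),interpolation=cv2.INTER_CUBIC); cv2.imwrite('pics/zoom_top.png',big)
s=manip.snapshot('scene'); big=cv2.resize(s['pixels'][170:300,390:520,::-1],(600,600),interpolation=cv2.INTER_CUBIC); cv2.imwrite('pics/zoom_scene.png',big)
E
```

```text
[0.53790735 0.21274713 0.10751797] [ 3.12594447e-01 -3.12586133e+00  2.72650121e-03] [ 2.05334287 -6.83545498  1.49841157] [-1.83522595 -0.24805702  0.06200132] 0.006115623317030875 88.32911968231201
wrist 5238 tool-frame min/max/mean [[-0.0408, -0.0035, -0.0404], [0.052, 0.0139, 0.095]] [ 0.0168  0.0005 -0.0274] normal [ 0.011  0.998 -0.057]
top 1010 tool-frame min/max/mean [[-0.051, -0.0053, -0.0408], [0.05, 0.0132, 0.095]] [ 0.0062 -0.003   0.0065] normal [ 0.004  1.    -0.009]
[ 1.11516288 -6.71819617  1.15345497] [0.37377698 0.61000918 0.40789357] [0.53791949 0.21271933 0.1075386 ]
pad top x,y in jig 32 [0.00098238 0.00159557 0.00229187] [-0.0307853   0.03174338]
```

View pics/zoom_top.png

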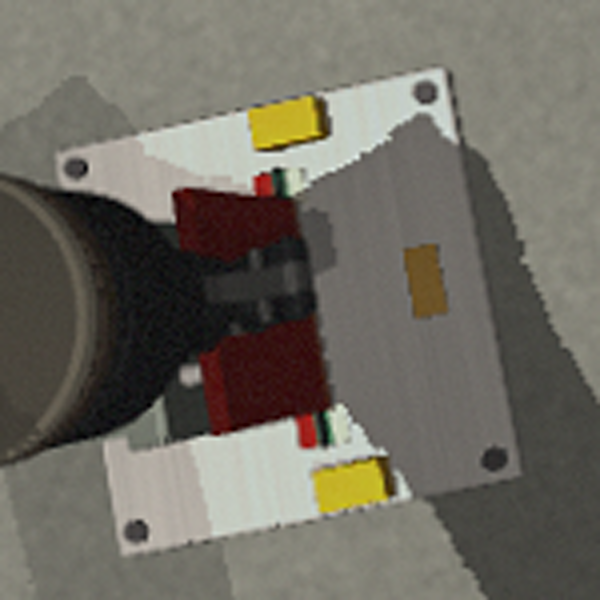

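View pics/zoom_scene.png

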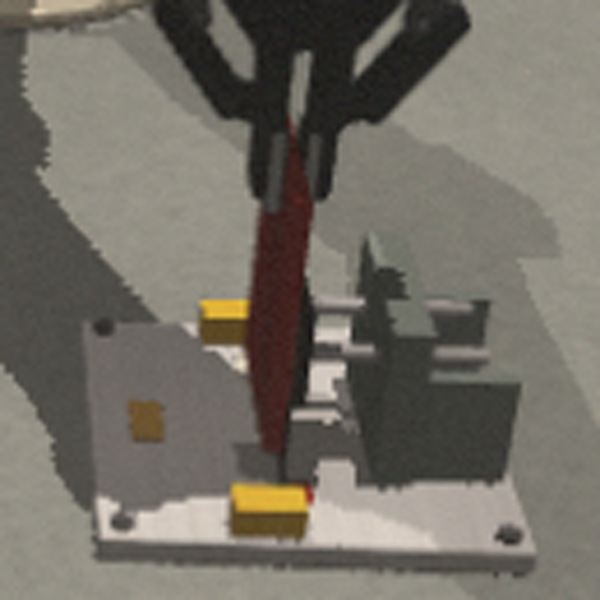

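The zoomed views show the tile flat on the cork, upright and centred, with its lower edge level with the tops of the yellow blocks. The force is steady at about 7 N and the travel is about 9 mm, both within limits, so I'm handing in.

```bash
python3 -c "
from workcell import manip
print(manip.finish_job())"
```

```text
the job is handed in; nothing more can be done
None
```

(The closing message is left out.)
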